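Seat the shaker's microplate platform on its locating pins

TASK

The aluminium microplate platform of the bench shaker is lying crooked across the shaker's two locating pins, short of its place on the robot's side. Nudge it along with the fingers until both its holes drop over the pins, each over the pin nearest to it, and it lies flat on the deck; slide it only, never lift it off or tip it up. Leave everything around it where it stands, and finish with the hand clear.

Things in the scene. Friction and masses are not known exactly. Their poses are not given: they have to be found in the camera images.
- shaker: fixed bench shaker: white housing 290 x 290 mm in plan, flat black deck 75 mm above the bench. Origin: centre of its underside; x away from the robot, y left, z up, turned up to 0.3 rad. A thin white line on the deck, 146 x 186 mm, centred at x +10 mm, y 0, runs 3 mm outside the seated platform's edge; white ticks at its far edge and sides line up with the two pins, at first under the platform
- pin_left (a point): foot, at the deck's top, of the left pin's axis, at x +22, y +50 mm in the shaker's frame. Steel pin 10 mm thick, 8 mm tall, nose tapered to 5 mm over the upper 3 mm
- pin_right (a point): foot, at the deck's top, of the right pin's axis, at x +22, y -50 mm in the shaker's frame; the same pin
- platform: aluminium plate 140 (x) x 180 (y) x 8 mm, about 0.5 kg, four low corner brackets on top. Origin: centre of its underside; x to its far edge, y left. At first its near edge is on the deck and its far part on the pin tips (tilt 0.07 rad), 20 to 42 mm short, up to 30 mm aside, turned up to 0.15 rad. Slides at 3 to 18 N. Seated: origin on the deck at x +10 mm, y 0 of the shaker, stopped by the pins
- hole_left (a point): centre, at the underside, of the platform's left through hole, 14 mm in diameter, at x +12, y +50 mm in the platform's frame
- hole_right (a point): centre, at the underside, of the platform's right through hole, 14 mm in diameter, at x +12, y -50 mm in the platform's frame
- tip_box_blue: bystander: blue pipette-tip box, 127 x 87 x 67 mm, on the bench left of the shaker, its side 25 to 40 mm from the housing. Origin: centre of its underside
- tip_box_yellow: bystander: yellow pipette-tip box, 127 x 87 x 67 mm, on the bench to the left. Origin: centre of its underside
- reagent_jar: bystander: glass jar, 64 mm across, 100 mm tall, on the bench right of the shaker, its side 20 to 40 mm from the housing. Origin: centre of its underside
- tape_roll: bystander: roll of white tape, 44 mm across, 18 mm tall, lying on the shaker's deck near its far right corner. Origin: centre of its underside
- beaker: bystander: glass beaker, 72 mm across, 85 mm tall, on the bench to the right. Origin: centre of its underside
- tube_rack: bystander: white tube rack, 100 x 140 x 40 mm, its capped tubes reach 92 mm, on the bench to the right. Origin: centre of its underside
There are look-alikes about, which are no part of the job. Of the things shaped like the platform, the aluminium one is meant.

How it is judged:
By the outcome, as a careful person would: the job done as asked, in the order asked, and still so for the second after the job is handed in, with the robot touching nothing.
It also fails if it takes over 67 s, if anything falls off the work surface, if the arm or the gripper's body presses on something with over 40 N, if the wrist force passes 120 N, or if a joint passes its speed limit or range.

ROBOT

A 7-joint arm with a two-finger parallel gripper is mounted at the origin on the work surface. World frame = base frame: x ahead of the robot, y to its left, z up, the work surface at z = 0. Lengths are in m, angles in rad, forces in N, time in s.
With the tool pointing down it reaches from about 0.4 to 0.85 m from the base axis. Payload 4.4 kg.
Tool frame: the origin (TCP) lies at the very end of the fingers, on their centre line; the grasp point (between the pads) lies 19 mm behind it (robot.grip_depth is the distance from the TCP to the grasp point, in m); z points along the fingers, y is the line along which they close (so a half turn about z gives the same grasp; the last joint's range is limited). The gripper opens to 94 mm and grips with 3 to 60 N. Pads are 16 mm wide; open, the fingers measure 119 mm over their backs; the gripper's body (75 mm by 177 mm) begins 78 mm behind the grasp point.
Start: joints at [1.088, 0.628, 0.038, 1.517, -0.027, 0.996, -0.02], TCP at [0.263, -0.594, 0.205] pointing down, gripper open.
Joint ranges: [-3.06, 3.06], [-0.37, 2.12], [-1.25, 1.32], [0.18, 2.47], [-1.1, 4.24], [0.23, 1.98], [-2.94, 2.94]. Speed limits (rad/s): [2.57, 2.57, 3.14, 3.14, 3.14, 3.14, 3.14].

INTERFACE

Orientations are given as [roll, pitch, yaw] about the fixed x, y, z axes, in that order (R = Rz(yaw) Ry(pitch) Rx(roll)).
In Python, from rig import robot gives the robot as it stands. The module is installed in compiled form; this text tells all that it offers.
- The arm moves only by the tool move_arm, never from a script. Its argument "moves" is a list of rows, each a list of 7 numbers: the shift along the tool's x, y, z in cm, then the turn, a rotation vector about the tool's x, y, z in degrees, then the finger opening in cm, from 0 to 9.4. A call has 1 to 8 rows; each row is the pose to reach, as a shift and turn from the pose commanded when the call began, along the tool's axes at that moment; what a row does not reach only later rows make up. A row lasts 1/8 s, in which the tool goes at most 62.5 mm and 10.7 degrees, less where a joint would pass 70% of its speed; a pose out of reach is approached as far as the arm can. A call with a gripper value outside its range is refused whole. The fingers move at their own pace and stop on an object; "force" is the grip in N (left out, the last holds). Time passes only in rows, so rows that repeat a pose let the fingers close. It gives the time, the measured TCP pose, the force, the opening and the grip force at its end, in the units of the state.
- robot.sense(): the state, without advancing time (a new reading comes with each control period).
- robot.read_camera(name): name is "scene" or "side" or "wrist"; returns a dict with "pixels" (480x640x3 uint8, red, green, blue), "z_map" (480x640 float32, m along the optical axis (not along the pixel's ray), 0 where there is no reading), "fx", "fy", "cx", "cy" (pixels), "R" (3x3) and "t" (3): a world point X has camera coordinates R X + t; the wrist camera has in their place "tool_from_camera" (4x4, takes a point from camera to tool coordinates, whose origin is the TCP and whose axes are the flange's). Camera axes: x right, y down, z forward; pixel columns grow to the right and rows downward; lengths in m; the calibration is good to about 2 mm. A picture is of the moment at which its call begins: read the wrist's pose just before it.
- robot.finish_job(): hands the job in; it is judged then, once.
The state is a dict: "clock": time; "joint_pos": joint angles; "qd": joint speeds; "tau": joint torques, N m; "tool_pos": TCP position; "orientation": TCP orientation; "force": force on the tool from outside, world axes, zero at the start; "wrist_torque": the same for the moment, N m; "width": finger opening in m; "grasp_force": force on a finger pad.
Only numpy, scipy, OpenCV 4.12 (cv2) and the standard library are available. Lean on these libraries where they do the work, as an engineer would, in place of code of your own. Each camera call takes 0.05 s, during which the arm holds its last target. There are 200 camera calls.

## Working session

There is one attempt and no reset: what is moved stays moved. The work goes in short steps, Python scripts to look and compute and a tool call to move; the robot and the scene stay as the last step left them, time stands still between calls to the robot, and variables do not carry over. Pictures are saved under pics/ and viewed, at most 10 in all, crops included, and the job is handed in when it is done.

Besides the shell and the picture viewer there is one more tool, called after ">>>" as name(argument=value, ...), one argument or row to a line, values as JSON. move_arm: Moves the arm, as the interface text tells. Its arguments: {"type":"object","properties":{"moves":{"type":"array","items":{"type":"array","items":{"type":"number"}}},"force":{"type":"number"}},"required":["moves"]}

```bash
mkdir -p pics; cat > h.py <<'E'
import numpy as np, cv2
from scipy.spatial.transform import Rotation as Ro
from rig import robot
def cam(n):
    s=robot.sense(); c=robot.read_camera(n)
    if n=="wrist":
        T=np.array(c["tool_from_camera"]); W=np.eye(4)
        W[:3,:3]=Ro.from_euler("xyz",s["orientation"]).as_matrix(); W[:3,3]=s["tool_pos"]
        M=np.linalg.inv(W@T); c["R"]=M[:3,:3]; c["t"]=M[:3,3]
    return c
def save(c,f,crop=None,k=1):
    im=c["pixels"][...,::-1]
    if crop: u0,v0,u1,v1=crop; im=im[v0:v1,u0:u1]
    cv2.imwrite("pics/"+f,cv2.resize(im,None,fx=k,fy=k,interpolation=cv2.INTER_CUBIC))
def w(c,u,v,z=None):
    """world point of pixel: by depth, or on plane z"""
    d=np.array([(u-c["cx"])/c["fx"],(v-c["cy"])/c["fy"],1]); R=np.array(c["R"]);t=np.array(c["t"])
    if z is None: 
        return R.T@(d*c["z_map"][int(round(v)),int(round(u))]-t)
    o=-R.T@t; r=R.T@d; return o+r*(z-o[2])/r[2]
def px(c,X):
    p=np.array(c["R"])@np.array(X)+np.array(c["t"]); return c["fx"]*p[0]/p[2]+c["cx"],c["fy"]*p[1]/p[2]+c["cy"]
E
python3 - <<'E'
from h import *
print(robot.sense())
for n in("scene","side"):
    c=cam(n); save(c,n+"0.png",None,1.25); print(n,c["fx"],-np.array(c["R"]).T@c["t"])
    np.save(n+"0.npy",c,allow_pickle=True)
E
```

```text
{'clock': 0.0, 'joint_pos': array([ 1.08821222,  0.62932476,  0.03842529,  1.51832372, -0.02702424,
        0.99630902, -0.01995245]), 'qd': array([-0.00193948, -0.00036682, -0.00021106, -0.00109972, -0.0003395 ,
        0.00018581, -0.00175559]), 'tau': array([ 6.80022495e-04, -5.49722028e+01,  1.14318766e+00, -1.86636311e+01,
       -5.23871183e-02,  2.36371311e-02,  1.47723104e-04]), 'tool_pos': array([ 0.26291423, -0.59374335,  0.20458183]), 'orientation': array([-3.13974485e+00, -7.77527049e-06,  4.16832934e-01]), 'force': array([ 0.11209954,  0.07347193, -0.38594724]), 'wrist_torque': array([-0.02897284,  0.00723167, -0.00634544]), 'grasp_force': 0.0, 'width': 0.09389802176407597}
scene 497.2135330446765 [ 1.64790869 -0.1419475   0.86675092]
side 460.9597761401883 [-0.15108713  0.77071826  0.91889388]
```

View pics/scene0.png

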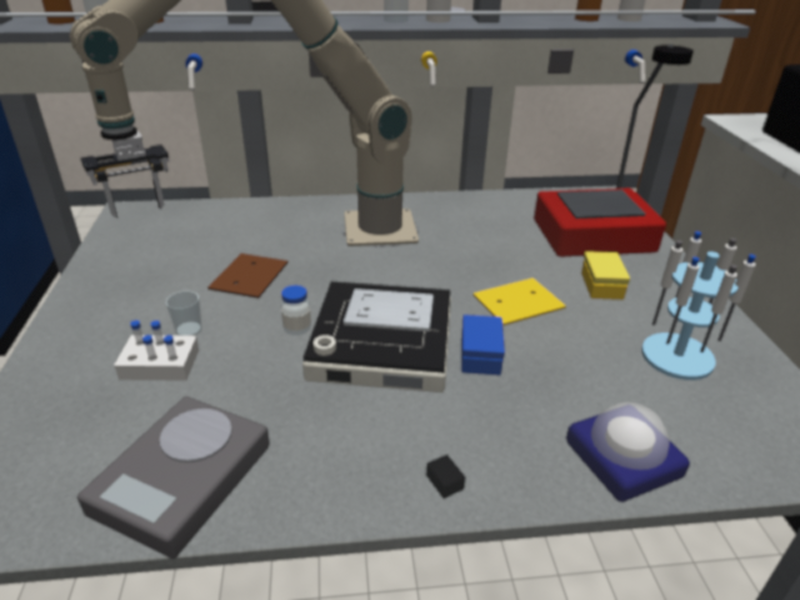

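View pics/side0.png

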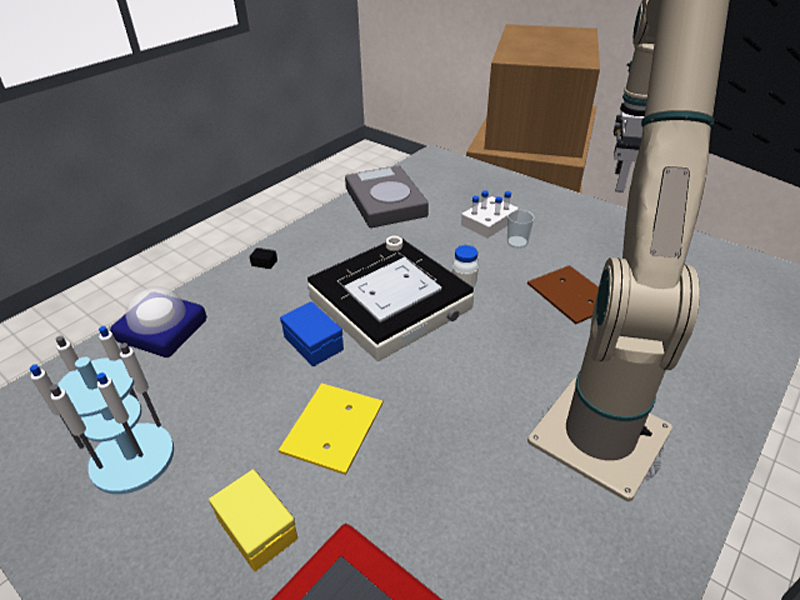

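The scene camera faces the robot: the shaker is at about (380,330) and the silver platform at (390,307), with the tape roll at (324,345). In the side view the platform is at (392,288). I'll enlarge both.

```bash
python3 - <<'E'
from h import *
for n,cr,k in(("scene",(240,215,370,315),6),("side",(240,180,390,290),5.3)):
    c=np.load(n+"0.npy",allow_pickle=True).item(); save(c,n+"1.png",cr,k)
E
```

```text
(no output)
```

View pics/scene1.png

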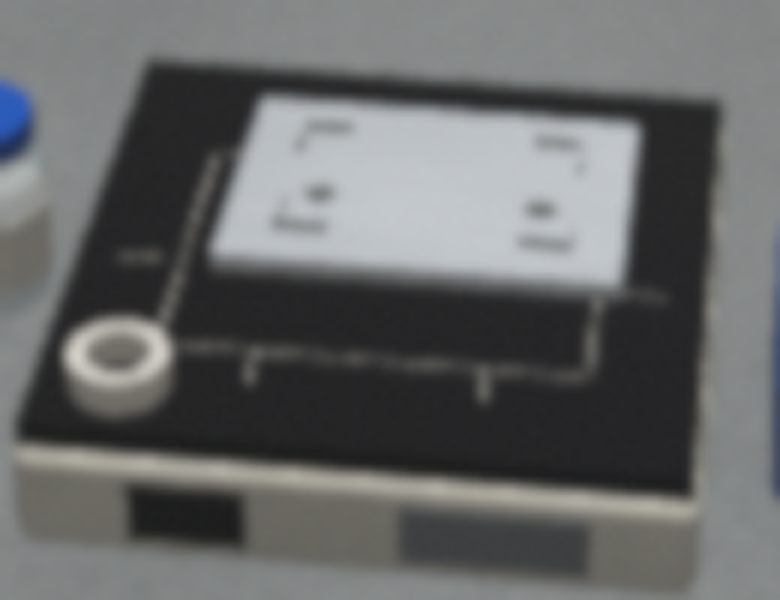

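View pics/side1.png

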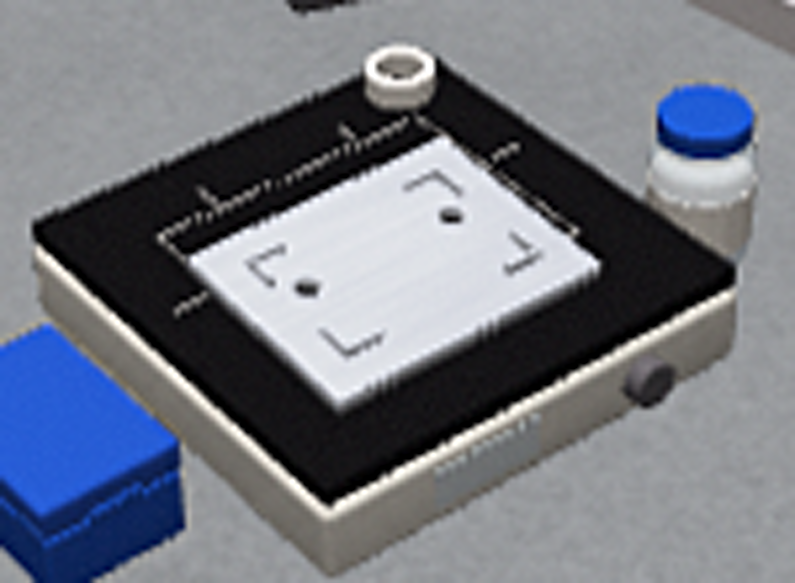

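```bash
cat > fit.py <<'E'
from h import *
from scipy.optimize import least_squares
def rigid(P,Q):
    P=np.array(P);Q=np.array(Q)
    def f(p): 
        c,s=np.cos(p[2]),np.sin(p[2]); return (P@np.array([[c,s],[-s,c]])+p[:2]-Q).ravel()
    r=least_squares(f,[.6,0,0]); return r.x,(r.fun.reshape(-1,2)*1000).round(1)
E
cat > fit1.py <<'E'
from fit import *
S=np.load("side0.npy",allow_pickle=True).item(); C=np.load("scene0.npy",allow_pickle=True).item()
side=lambda x,y,z:w(S,240+x/5.3-.4,180+y/5.3-.4,z)[:2]
scene=lambda x,y,z:w(C,240+x/6-.4,215+y/6-.4,z)[:2]
D=.145; L=[(.083,.093),(.083,-.093),(-.063,-.093)]
P=[(D,D),(-D,D),(-D,-D),(D,-D)]
for n,f,pts,lin,lp in(("side",side,[(33,228),(330,503),(735,268),(435,52)],[(160,238),(417,118),(578,233)],L),
  ("scene",scene,[(693,495),(720,100),(150,62),(20,435)],[(592,377),(165,342),(218,152)],L)):
    for nm,A,B in(("deck",P,pts),("line",lp,lin)):
        p,r=rigid(A,[f(*b,.075) for b in B]); print(n,nm,p.round(4),r.tolist())
Q=[(.07,.09),(-.07,.09),(-.07,-.09),(.07,-.09),(.012,.05),(.012,-.05)]
Z=[.0928,.083,.083,.0928,.0887,.0887]
for n,f,pts in(("side",side,[(188,257),(340,403),(600,263),(445,137),(307,288),(452,215)]),("scene",scene,[(625,280),(640,122),(262,95),(210,255),(540,209),(320,193)])):
    p,r=rigid(Q,[f(*b,z) for b,z in zip(pts,Z)]); print(n,"plat",p.round(4),r.tolist())
E
python3 fit1.py
```

```text
side deck [ 0.5579 -0.0439 -0.2207] [[3.4, 1.3], [0.5, 0.3], [-10.1, -1.7], [6.2, 0.0]]
side line [ 0.5634 -0.0465 -0.2158] [[0.1, 0.3], [-0.3, -0.2], [0.2, -0.1]]
scene deck [ 0.5709 -0.0427 -0.2146] [[-1.2, 6.1], [2.9, 4.6], [-1.2, -4.3], [-0.5, -6.4]]
scene line [ 0.5634 -0.0406 -0.2141] [[-0.9, 0.4], [-0.0, -1.4], [0.9, 1.0]]
side plat [ 0.5357 -0.0273 -0.2147] [[0.1, 1.0], [-0.1, -0.4], [-2.1, 0.7], [1.4, 0.4], [0.6, -1.8], [0.0, 0.1]]
scene plat [ 0.5358 -0.0227 -0.2051] [[1.0, -1.1], [0.7, -1.4], [2.8, -0.2], [-1.5, 1.4], [-1.9, 0.6], [-1.2, 0.7]]
```

```bash
cat >> h.py <<'E'
SH=np.array([.5634,-.044]); SY=-.2155
def sh2w(x,y): return SH+Ro.from_euler("z",SY).as_matrix()[:2,:2]@[x,y]
def w2sh(X): return Ro.from_euler("z",-SY).as_matrix()[:2,:2]@(np.array(X)[:2]-SH)
def goto(x,y,z,yaw):
    s=robot.sense(); R0=Ro.from_euler("xyz",s["orientation"]); R1=Ro.from_euler("xyz",[np.pi,0,yaw])
    d=R0.inv().apply(np.r_[sh2w(x,y),z]-s["tool_pos"])*100
    print(s["clock"],"row",d.round(2),np.degrees((R0.inv()*R1).as_rotvec()).round(1))
E
python3 -c "
from h import *
goto(-.031,.15,.2,SY+np.pi/2)"
```

```text
0.1 row [ 56.1  -52.04   0.55] [ -0.1  -0.  -53.8]
```

>>> move_arm(
  moves=[
    [56.1, -52.0, 0.5, -0.1, 0, -53.8, 9.4],
    [56.1, -52.0, 0.5, -0.1, 0, -53.8, 9.4],
    [56.1, -52.0, 0.5, -0.1, 0, -53.8, 9.4],
    [56.1, -52.0, 0.5, -0.1, 0, -53.8, 9.4],
    [56.1, -52.0, 0.5, -0.1, 0, -53.8, 9.4],
    [56.1, -52.0, 0.5, -0.1, 0, -53.8, 9.4],
    [56.1, -52.0, 0.5, -0.1, 0, -53.8, 9.4],
    [56.1, -52.0, 0.5, -0.1, 0, -53.8, 9.4],
  ],
)

```text
clock: 1.1
tool_pos: [0.4613, -0.1334, 0.2021]
orientation: [3.14, 0.001, 1.355]
force: [0.9, -0.0, 0.2]
width: 0.0938
grasp_force: 0.0
```

```bash
python3 -c "
from h import *
goto(-.031,.15,.2,SY+np.pi/2)"
```

```text
1.1 row [25.91  4.96  0.2 ] [0.1 0.1 0. ]
```

>>> move_arm(
  moves=[
    [25.9, 5, 0, 0, 0, 0, 9.4],
    [25.9, 5, 0, 0, 0, 0, 9.4],
    [25.9, 5, 0, 0, 0, 0, 9.4],
    [25.9, 5, 0, 0, 0, 0, 9.4],
    [25.9, 5, 0, 0, 0, 0, 9.4],
    [25.9, 5, 0, 0, 0, 0, 9.4],
    [25.9, 5, 0, 0, 0, 0, 9.4],
    [25.9, 5, 0, 0, 0, 0, 9.4],
  ],
)

```text
clock: 2.1
tool_pos: [0.5647, 0.1049, 0.2021]
orientation: [3.14, 0.002, 1.353]
force: [0.7, -0.4, -0.3]
width: 0.0941
grasp_force: 0.0
```

```bash
python3 - <<'E'
from h import *
goto(-.031,.15,.2,SY+np.pi/2)
c=cam("wrist"); save(c,"w1.png",None,1.25); np.save("w1.npy",c,allow_pickle=True)
for n,p in(("tickL",(.022,.1)),("plat",(-.031,.013))): print(n,px(c,np.r_[sh2w(*p),.075]))
E
```

```text
2.1 row [ 0.43 -0.04  0.21] [ 0.1  0.1 -0.1]
tickL (np.float64(381.616110067475), np.float64(281.1037438618887))
plat (np.float64(319.0751046322074), np.float64(370.8060679613599))
```

View pics/w1.png

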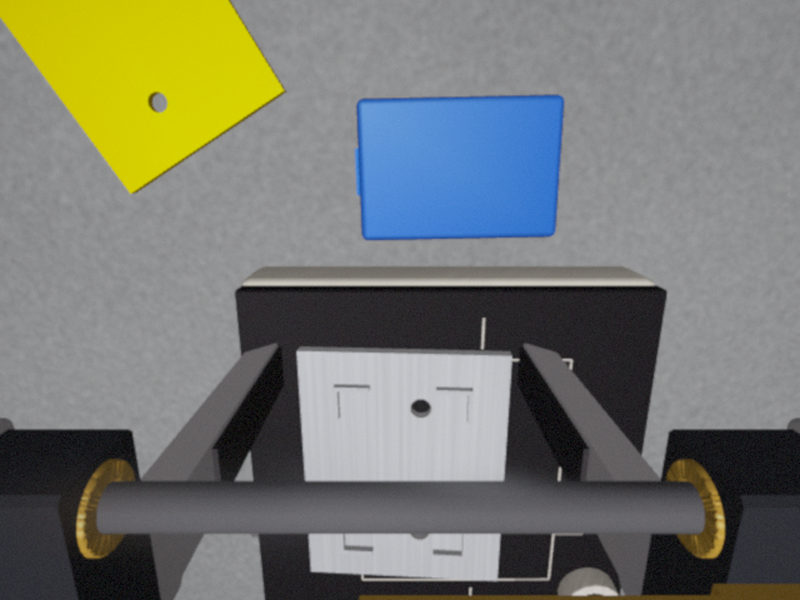

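The wrist view shows the platform's left edge from (298,349) to (511,352), its left hole at (421,408), the left tick at x=484, and the line's far-left corner at (571,361).

```bash
python3 - <<'E'
from h import *
c=np.load("w1.npy",allow_pickle=True).item()
f=lambda u,v,z:w2sh(w(c,u/1.25-.4,v/1.25-.4,z)).round(4)
print("line corner FL (.083,.093)",f(571,361,.075),"FR (.083,-.093)",f(549,579,.075),"tick outer (.022,~.12)",f(484,319,.075), "deck left edge y=.145",f(300,288,.075),f(600,289,.075))
print("plate corners FL",f(511,352,.0928),"NL",f(298,349,.083),"NR",f(311,571,.083),"FR",f(499,580,.0928),"holeL",f(421,408,.0887),"depth z",w(c,320,310)[2],w(c,250,300)[2],w(c,390,300)[2],w(c,320,255)[2])
E
```

```text
line corner FL (.083,.093) [0.0857 0.0931] FR (.083,-.093) [ 0.0858 -0.0912] tick outer (.022,~.12) [0.0253 0.1234] deck left edge y=.145 [-0.0951  0.1449] [0.0999 0.1437]
plate corners FL [0.0402 0.1072] NL [-0.0971  0.1057] NR [-0.0981 -0.0745] FR [ 0.0422 -0.0734] holeL [-0.0164  0.0656] depth z 0.08659101026485393 0.08220037293657305 0.08931088854183442 0.07342923239818391
```

```bash
sed -i 's/^SH=.*/SH=np.array([.5661,-.0441])/' h.py; python3 - <<'E'
from h import *
goto(-.030,.13,.08,SY+np.pi/2)
E
```

```text
Traceback (most recent call last):
NameError: name 'SY' is not defined. Did you mean: 'SH'?
```

```bash
sed -i 's/^SH=.*/SH=np.array([.5661,-.0441]); SY=-.2155/' h.py; python3 - <<'E'
from h import *
goto(-.030,.13,.08,SY+np.pi/2)
E
```

```text
2.15 row [-1.55  0.3  12.23] [ 0.1  0.1 -0.1]
```

>>> move_arm(
  moves=[
    [-1.5, 0.3, 5, 0.1, 0.1, 0, 9.4],
    [-1.5, 0.3, 8, 0.1, 0.1, 0, 9.4],
    [-1.5, 0.3, 10.5, 0.1, 0.1, 0, 9.4],
    [-1.5, 0.3, 11.8, 0.1, 0.1, 0, 9.4],
    [-1.5, 0.3, 12.2, 0.1, 0.1, 0, 9.4],
    [-1.5, 0.3, 12.2, 0.1, 0.1, 0, 9.4],
    [-1.5, 0.3, 12.2, 0.1, 0.1, 0, 9.4],
  ],
)

```text
clock: 3.02
tool_pos: [0.5656, 0.092, 0.081]
orientation: [3.14, -0.002, 1.356]
force: [0.2, 0.8, 0.7]
width: 0.0939
grasp_force: 0.0
```

```bash
python3 - <<'E'
from h import *
print(w2sh(robot.sense()["tool_pos"]))
goto(-.030,.13,.08,SY+np.pi/2)
goto(-.030,.097,.08,SY+np.pi/2)
E
```

```text
[-0.02958263  0.13279635]
3.025 row [-0.28 -0.04  0.1 ] [ 0.1 -0.1  0. ]
3.025 row [-3.58 -0.04  0.1 ] [ 0.1 -0.1  0. ]
```

>>> move_arm(
  moves=[
    [-0.8, 0, 0.1, 0, 0, 0, 9.4],
    [-1.3, 0, 0.1, 0, 0, 0, 9.4],
    [-1.6, 0, 0.1, 0, 0, 0, 9.4],
    [-1.8, 0, 0.1, 0, 0, 0, 9.4],
    [-2.0, 0, 0.1, 0, 0, 0, 9.4],
    [-2.2, 0, 0.1, 0, 0, 0, 9.4],
    [-2.4, 0, 0.1, 0, 0, 0, 9.4],
    [-2.6, 0, 0.1, 0, 0, 0, 9.4],
  ],
)

```text
clock: 4.03
tool_pos: [0.5594, 0.0669, 0.0791]
orientation: [-3.142, -0.002, 1.356]
force: [0.7, 2.9, 0.4]
width: 0.094
grasp_force: 1.2
```

```bash
python3 - <<'E'
from h import *
print(w2sh(robot.sense()["tool_pos"]))
goto(-.030,.097,.08,SY+np.pi/2)
E
```

```text
[-0.03025967  0.10704014]
4.025 row [-1.    0.02 -0.09] [-0.  -0.1  0.1]
```

>>> move_arm(
  moves=[
    [-0.2, 0, 0, 0, 0, 0, 9.4],
    [-0.4, 0, 0, 0, 0, 0, 9.4],
    [-0.6, 0, 0, 0, 0, 0, 9.4],
    [-0.75, 0, 0, 0, 0, 0, 9.4],
    [-0.9, 0, 0, 0, 0, 0, 9.4],
    [-0.9, 0, 0, 0, 0, 0, 9.4],
  ],
)

```text
clock: 4.78
tool_pos: [0.5574, 0.0573, 0.0791]
orientation: [-3.141, -0.001, 1.356]
force: [0.5, 2.8, 0.0]
width: 0.0942
grasp_force: 0.9
```

```bash
python3 - <<'E'
from h import *
print(w2sh(robot.sense()["tool_pos"]))
c=cam("wrist"); save(c,"w2.png",None,1.25); np.save("w2.npy",c,allow_pickle=True)
E
```

```text
[-0.03019875  0.09719528]
```

View pics/w2.png

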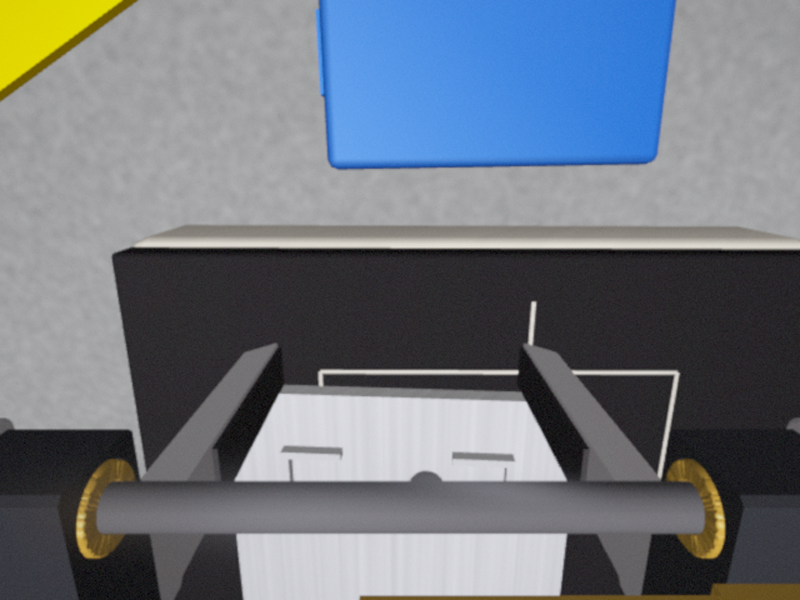

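The line's left side is at y=372 and the platform's left edge runs from (283,387) to (520,393), just inside it.

```bash
python3 - <<'E'
from h import *
c=np.load("w2.npy",allow_pickle=True).item()
f=lambda u,v,z:w2sh(w(c,u/1.25-.4,v/1.25-.4,z)).round(4)
print("line",f(320,372,.075),f(678,372,.075),"deck",f(200,247,.075),f(700,249,.075))
print("plate NL lower",f(283,385,.075),"NL top",f(283,393,.083),"far",f(520,400,.091),"far lower",f(520,391,.083))
goto(-.030,.115,.082,SY+np.pi/2)
E
```

```text
line [-0.0625  0.0935] [0.0834 0.0936] deck [-0.1057  0.145 ] [0.0839 0.1443]
plate NL lower [-0.078   0.0877] NL top [-0.0761  0.0882] far [0.0155 0.0893] far lower [0.0174 0.0891]
4.825 row [ 1.78  0.02 -0.29] [-0. -0.  0.]
```

>>> move_arm(
  moves=[
    [0.9, 0, -0.1, 0, 0, 0, 9.4],
    [1.8, 0, -0.2, 0, 0, 0, 9.4],
    [1.8, 0, -4, 0, 0, 0, 9.4],
    [1.8, 0, -8, 0, 0, 0, 9.4],
    [1.8, 0, -11, 0, 0, 0, 9.4],
    [1.8, 0, -11, 0, 0, 0, 9.4],
    [1.8, 0, -11, 0, 0, 0, 9.4],
  ],
)

```text
clock: 5.7
tool_pos: [0.5605, 0.0751, 0.1883]
orientation: [-3.14, -0.0, 1.356]
force: [-0.2, -0.1, 0.1]
width: 0.0938
grasp_force: 0.0
```

```bash
python3 - <<'E'
from h import *
print(robot.sense()["joint_pos"])
goto(-.130,-.001,.19,SY)
goto(-.130,-.001,.19,SY+np.pi)
E
```

```text
[ 4.01374893e-04  5.38653989e-01 -2.77389822e-01  1.77043872e+00
  1.85417659e-01  8.59445600e-01 -5.76042793e-01]
5.7 row [-11.62  -9.92  -0.16] [-0.1  0.1 90. ]
5.7 row [-11.62  -9.92  -0.16] [ -0.1  -0.1 -90. ]
```

>>> move_arm(
  moves=[
    [-6, -5, -0.2, 0, 0, 90, 9.4],
    [-11.6, -9.9, -0.2, 0, 0, 90, 9.4],
    [-11.6, -9.9, -0.2, 0, 0, 90, 9.4],
    [-11.6, -9.9, -0.2, 0, 0, 90, 9.4],
    [-11.6, -9.9, -0.2, 0, 0, 90, 9.4],
    [-11.6, -9.9, -0.2, 0, 0, 90, 9.4],
    [-11.6, -9.9, -0.2, 0, 0, 90, 9.4],
    [-11.6, -9.9, -0.2, 0, 0, 90, 9.4],
  ],
)

```text
clock: 6.7
tool_pos: [0.4387, -0.0171, 0.1897]
orientation: [-3.142, 0.003, -0.15]
force: [-0.2, -0.3, 0.6]
width: 0.0944
grasp_force: 0.0
```

>>> move_arm(
  moves=[
    [0, 0, 0, 0, 0, 10, 9.4],
    [0, 0, 0, 0, 0, 10, 9.4],
  ],
)

```text
clock: 6.95
tool_pos: [0.4388, -0.017, 0.1899]
orientation: [3.141, 0.003, -0.317]
force: [0.4, 0.6, -0.3]
width: 0.0937
grasp_force: 0.0
```

```bash
python3 - <<'E'
from h import *
print(robot.sense()["joint_pos"])
goto(-.130,-.001,.19,SY)
goto(-.130,-.001,.079,SY)
c=cam("wrist"); save(c,"w3.png",None,1.25); np.save("w3.npy",c,allow_pickle=True)
E
```

```text
[-0.14770704  0.36129954  0.16355793  2.09584443 -0.09049362  0.69365295
 -1.81220808]
6.95 row [ 0.01  0.02 -0.01] [ 0.   0.2 -5.8]
6.95 row [4.000e-02 1.000e-02 1.109e+01] [ 0.   0.2 -5.8]
```

View pics/w3.png

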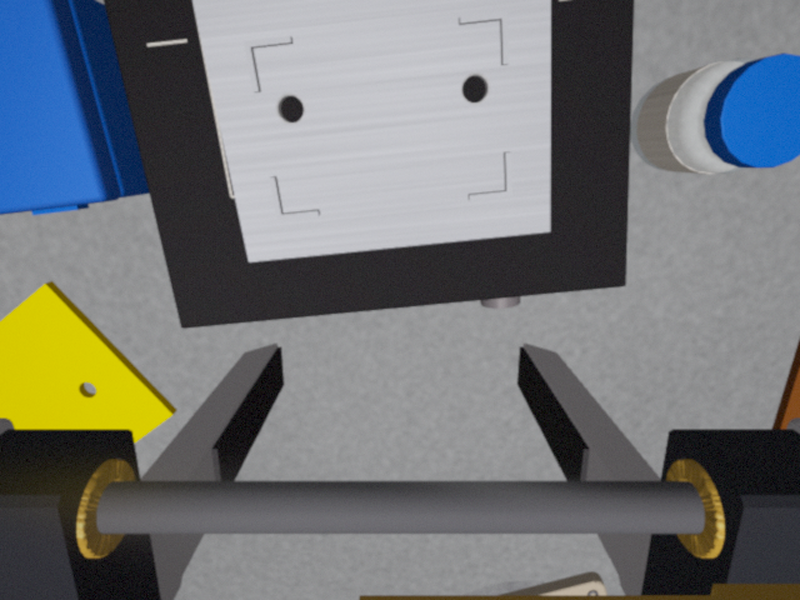

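The holes are at (291,109) and (475,88), the platform's near corners at (248,263) and (551,232), the left tick at (167,43), and the line's near-left corner at (232,197).

```bash
python3 - <<'E'
from h import *
c=np.load("w3.npy",allow_pickle=True).item()
f=lambda u,v,z:w2sh(w(c,u/1.25-.4,v/1.25-.4,z)).round(4)
print("line NL(-.063,.093)",f(232,197,.075),"tick(.022,.11)",f(167,43,.075),"deck near",f(183,327,.075),f(626,285,.075))
print("NL",f(248,263,.083),"NR",f(551,232,.083),"holes",f(291,109,.0887),f(475,88,.0887))
E
```

```text
line NL(-.063,.093) [-0.0625  0.0932] tick(.022,.11) [0.0224 0.1123] deck near [-0.1397  0.1403] [-0.1402 -0.1401]
NL [-0.1013  0.0885] NR [-0.1009 -0.0919] holes [-0.0193  0.0478] [-0.0188 -0.0513]
```

>>> move_arm(
  moves=[
    [0, 0, 2, 0, 0.1, -5.8, 9.4],
    [0, 0, 6, 0, 0.1, -5.8, 9.4],
    [0, 0, 9, 0, 0.1, -5.8, 9.4],
    [0, 0, 10.5, 0, 0.1, -5.8, 9.4],
    [0, 0, 11.1, 0, 0.1, -5.8, 9.4],
    [0, 0, 11.1, 0, 0.1, -5.8, 9.4],
    [0, 0, 11.1, 0, 0.1, -5.8, 9.4],
    [0, 0, 11.1, 0, 0.1, -5.8, 9.4],
  ],
)

```text
clock: 8.0
tool_pos: [0.4403, -0.017, 0.0806]
orientation: [-3.14, -0.003, -0.217]
force: [1.1, -0.3, -0.8]
width: 0.0943
grasp_force: 0.0
```

```bash
python3 - <<'E'
from h import *
print(w2sh(robot.sense()["tool_pos"]))
goto(-.068,-.001,.079,SY)
E
```

```text
[-0.12869994 -0.00039247]
8.0 row [6.07 0.05 0.18] [-0.1 -0.2 -0.1]
```

>>> move_arm(
  moves=[
    [0.8, 0, 0.1, 0, 0, 0, 9.4],
    [1.5, 0, 0.15, 0, 0, 0, 9.4],
    [1.9, 0, 0.15, 0, 0, 0, 9.4],
    [2.2, 0, 0.15, 0, 0, 0, 9.4],
    [2.5, 0, 0.15, 0, 0, 0, 9.4],
    [2.8, 0, 0.15, 0, 0, 0, 9.4],
    [3.1, 0, 0.15, 0, 0, 0, 9.4],
    [3.4, 0, 0.15, 0, 0, 0, 9.4],
  ],
)

```text
clock: 9.0
tool_pos: [0.4699, -0.0239, 0.0782]
orientation: [-3.141, 0.005, -0.217]
force: [-5.1, 2.1, 4.9]
width: 0.0941
grasp_force: 2.8
```

```bash
python3 - <<'E'
from h import *
print(w2sh(robot.sense()["tool_pos"]))
goto(-.068,-.001,.079,SY)
E
```

```text
[-0.09833529 -0.00086961]
9.0 row [ 3.03  0.01 -0.1 ] [-0.   0.3 -0.1]
```

>>> move_arm(
  moves=[
    [0.3, 0, -0.05, 0, 0, 0, 9.4],
    [0.6, 0, -0.05, 0, 0, 0, 9.4],
    [0.9, 0, -0.05, 0, 0, 0, 9.4],
    [1.2, 0, -0.05, 0, 0, 0, 9.4],
    [1.5, 0, -0.05, 0, 0, 0, 9.4],
    [1.7, 0, -0.05, 0, 0, 0, 9.4],
    [1.8, 0, -0.05, 0, 0, 0, 9.4],
    [1.8, 0, -0.05, 0, 0, 0, 9.4],
  ],
)

```text
clock: 10.0
tool_pos: [0.4909, -0.0283, 0.0792]
orientation: [-3.141, -0.002, -0.218]
force: [-1.7, -0.0, -1.1]
width: 0.0936
grasp_force: 0.7
```

```bash
python3 - <<'E'
from h import *
s=robot.sense();print(w2sh(s["tool_pos"]))
goto(-.068,-.001,.079,SY)
c=cam("wrist"); save(c,"w4.png",None,1.25); np.save("w4.npy",c,allow_pickle=True)
E
```

```text
[-0.07682171 -0.00060556]
10.0 row [0.88 0.04 0.02] [-0.1 -0.1 -0.1]
```

View pics/w4.png

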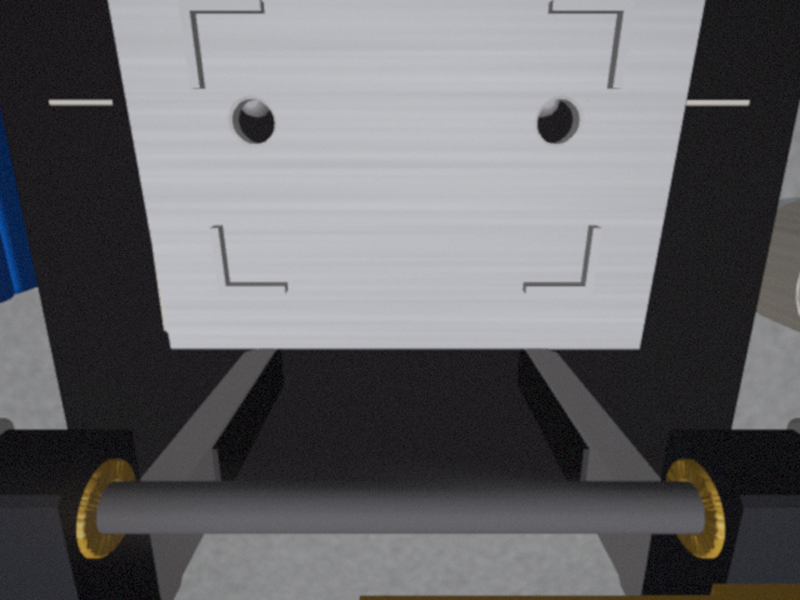

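Both pins show through the far side of the holes, at (257,107) and (548,107), and they are symmetric. I'll push the last 9 mm slowly.

>>> move_arm(
  moves=[
    [0.15, 0, 0, 0, 0, 0, 9.4],
    [0.3, 0, 0, 0, 0, 0, 9.4],
    [0.45, 0, 0, 0, 0, 0, 9.4],
    [0.55, 0, 0, 0, 0, 0, 9.4],
    [0.65, 0, 0, 0, 0, 0, 9.4],
    [0.75, 0, 0, 0, 0, 0, 9.4],
    [0.85, 0, 0, 0, 0, 0, 9.4],
    [0.85, 0, 0, 0, 0, 0, 9.4],
  ],
)

```text
clock: 11.05
tool_pos: [0.4975, -0.0297, 0.0789]
orientation: [-3.141, 0.001, -0.217]
force: [-4.5, 1.3, 3.6]
width: 0.094
grasp_force: 2.5
```

```bash
python3 - <<'E'
from h import *
s=robot.sense();print(w2sh(s["tool_pos"]))
c=cam("wrist"); save(c,"w5.png",None,1.25); np.save("w5.npy",c,allow_pickle=True)
for u,v in((320,30),(320,150),(320,260)): print(w(c,u,v)[2])
goto(-.1,-.001,.082,SY)
E
```

```text
[-0.0701321  -0.00056021]
0.08259604707055807
0.08188424724463605
0.08269167589544014
11.1 row [-3.    0.05 -0.3 ] [-0.   0.1 -0.1]
```

View pics/w5.png

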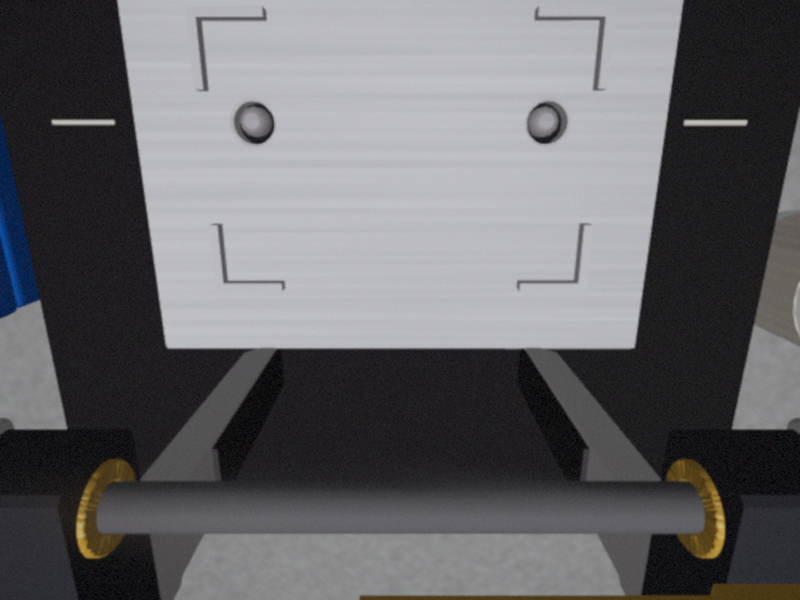

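The heights are even at about 82.5 mm, so the platform has dropped flat over both pins. I'll give it one last 1.5 mm nudge to centre it, then retreat.

>>> move_arm(
  moves=[
    [0.1, 0, 0, 0, 0, 0, 9.4],
    [0.2, 0, 0, 0, 0, 0, 9.4],
    [0.2, 0, 0, 0, 0, 0, 9.4],
    [-0.8, 0, 0, 0, 0, 0, 9.4],
    [-2.2, 0, -0.2, 0, 0, 0, 9.4],
    [-3.0, 0, -2, 0, 0, 0, 9.4],
    [-3.0, 0, -7, 0, 0, 0, 9.4],
    [-3.0, 0, -12, 0, 0, 0, 9.4],
  ],
)

```text
clock: 12.1
tool_pos: [0.469, -0.0237, 0.2004]
orientation: [-3.141, -0.002, -0.218]
force: [1.2, 0.8, -1.1]
width: 0.0937
grasp_force: 0.0
```

>>> move_arm(
  moves=[
    [0, 0, 0, 0, 0, 0, 9.4],
    [0, 0, 0, 0, 0, 0, 9.4],
    [0, 0, 0, 0, 0, 0, 9.4],
  ],
)

```text
clock: 12.48
tool_pos: [0.4684, -0.0236, 0.1979]
orientation: [-3.141, 0.001, -0.218]
force: [-0.2, -0.4, 0.4]
width: 0.0939
grasp_force: 0.0
```

```bash
python3 - <<'E'
from h import *
c=cam("wrist"); save(c,"w6.png",None,1.25); np.save("w6.npy",c,allow_pickle=True)
for x,y in((.07,0),(.01,0),(-.05,0),(.01,.07),(.01,-.07),(-.09,0),(.02,.12)):
    u,v=px(c,np.r_[sh2w(x,y),.08])
    if 0<v<480: print(x,y,w(c,u,v)[2].round(4))
E
```

```text
0.01 0 0.0826
-0.05 0 0.0824
0.01 0.07 0.0835
0.01 -0.07 0.0829
-0.09 0 0.0737
0.02 0.12 0.0747
```

View pics/w6.png

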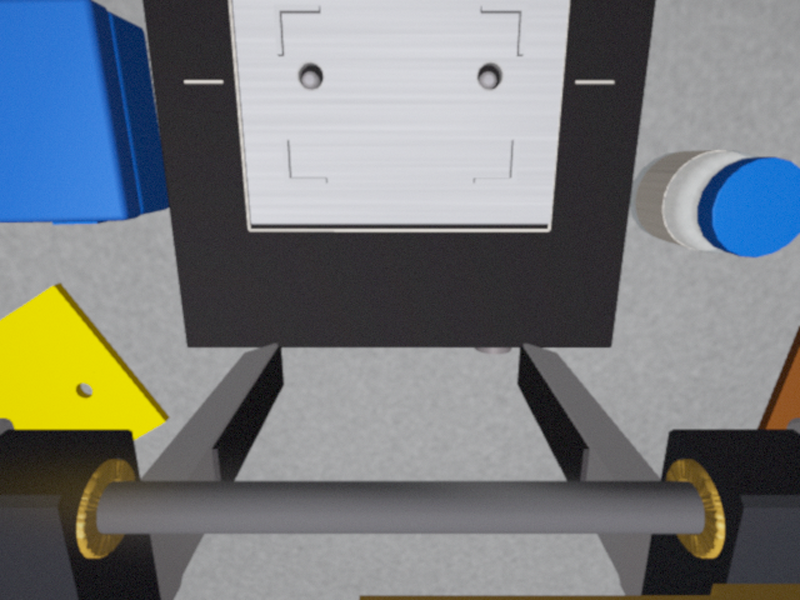

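The platform lies flat and square inside its line (near edge at y≈226, line at y≈231), with the pins in both holes at (311,77) and (489,77). The hand is clear, so I'm handing in.

```bash
python3 -c "
from h import *
print(robot.finish_job())"
```

```text
the job is handed in; nothing more can be done
None
```

The aluminium platform was slid into place, lies flat on the deck with both holes over their pins, nothing around it was touched, and the job was handed in at about 12.5 s with the hand clear.

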